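# Hook and stack the nested rivet crates

### The job

The grey crate is nested inside the blue crate. Lift it out, turn it end for end, tip it a little to slip its pair of feet under the two hooks at the blue crate's red-marked end, and lay it down so that it stands level on the blue crate's rim lugs instead of dropping inside. Push it gently along until the feet are fully home under the hooks and let go; do not force the crates against each other, leave the blue crate standing in its steel tray and do not disturb the other things on the bench.

Things in the scene. Friction and masses are not known exactly. Their poses are not given: they have to be found in the camera images.
- grey_crate_c (a point): Centre of the grey upper crate, half-way up (38 mm above its underside). Loose, about 0.25 to 0.5 kg, 180 (x) x 64 (y) x 76 mm high; x runs to its red-marked end, z up. Its upper half is an upright rim band, 180 x 64 mm, wall 3 mm: grip across the 64 mm. Below is a body 120 x 52 mm. At the start nested in the blue crate, facing the same way, 40 mm higher, its band all above the blue rim.
- grey_crate_feet (a point): Middle of the tips of the grey crate's pair of feet, at its unmarked (-x) end, level with the underside, 79 mm from the crate's centre. Each foot is 6 mm thick and spans 12 to 26 mm to either side of the middle; between them is a gap.
- grey_crate_foot (a point): Tip of the grey crate's single central foot, at its red (+x) end, level with the underside, 83 mm from the crate's centre; 16 mm wide, 6 mm thick.
- blue_crate_c (a point): Centre of the blue lower crate, half-way up (38 mm above its underside); same shape and axes as the grey crate (red end at +x), about 0.35 kg, mouth 174 x 58 mm inside. With the turned grey crate level on its lugs, the grey centre is 58 mm above this, and can lie at blue x -4 to +8 mm, y within 3 mm; pushed along blue +x it stops fully home at x = +8 mm.
- blue_crate_hooks (a point): At the red (+x) end of the blue mouth a pair of white lugs (12 to 29 mm either side of the middle) reaches 23 mm in from the end wall, tops 18 mm below the rim. 13 mm above each is a white hook reaching 15 mm in. This point: the middle, below the hooks' inner edges, level with the lug tops; x into the slots. Held level, the grey crate cannot get past the hooks; tipped 8 degrees, feet lowest, it can.
- blue_crate_lug (a point): Middle of the inner edge of the single central white lug at the blue crate's unmarked (-x) end, at its top face, level with the other lugs: 16 mm wide, reaching 23 mm in from the end wall, no hook over it. Unturned, the grey feet miss all lugs and the crate drops in.
- tray_c (a point): Centre of the floor of the low dark steel tray, fixed to the bench, 196 x 74 mm, floor 6 mm above the bench, edges 16 mm high; it holds the blue crate with about 3 mm of play. x along its length.
- pot: Bystander: open copper pot with two side handles, 120 mm across without them, 75 mm high; origin at the centre of its underside.
- hammer: Bystander: hammer lying on the bench, along its x.
- weight: Bystander: dark iron balance weight, 52 mm across, 76 mm high; origin at the centre of its underside.
- jar: Bystander: clear jar with red lid, 64 mm across, 75 mm high; origin at the centre of its underside.

How it is judged (in metres and radians):
On the way:
1. the grey crate is lifted clear out of the blue one (height (world z) of grey_crate_c above 0.135 m), for 0.1 s.
At the end, for the whole second after the job is handed in: The grey crate, turned end for end, stands level and at rest on the blue crate's lugs (centre 55.5 to 60.5 mm above the blue centre), pushed home under the hooks to within 2.5 mm of the stop, in line within 0.06 rad; the blue crate still stands level in its tray (z of grey_crate_c in the frame of blue_crate_c between 0.0555 and 0.0605 m and x of grey_crate_c in the frame of blue_crate_c between 0.0055 and 0.0105 m and angle between the x axis of grey_crate_c and the x axis of blue_crate_c, either way round below 0.06 rad and angle between each of grey_crate_c, blue_crate_c's own z axis and vertical below 0.03 rad and distance between blue_crate_c and tray_c below 0.043 m and height (world z) of blue_crate_c below 0.047 m and linear speed of each of grey_crate, blue_crate below 0.01 m/s); the robot touches nothing.
It fails at once if the crates were forced against each other (over 40 N) (contact force between grey_crate and blue_crate above 40 N).
It fails at once if the pot was disturbed (over 20 mm) (distance of pot from where it was at the start of the episode above 0.02 m).
It fails at once if the hammer was disturbed (over 20 mm) (distance of hammer from where it was at the start of the episode above 0.02 m).
It fails at once if the weight was disturbed (over 20 mm) (distance of weight from where it was at the start of the episode above 0.02 m).
It fails at once if the jar was disturbed (over 20 mm) (distance of jar from where it was at the start of the episode above 0.02 m).
It also fails if it takes over 51 s, if anything falls off the work surface, if the arm or the gripper's body presses on something with over 40 N, if the wrist force passes 120 N, or if a joint passes its speed limit or range.

### The arm

A 6-joint arm with a two-finger parallel gripper is mounted at the origin on the work surface. World frame = base frame: x ahead of the robot, y to its left, z up, the work surface at z = 0. Lengths are in m, angles in degrees, forces in N, time in s.
With the tool pointing down it reaches from about 0.35 to 0.875 m from the base axis. Payload 4.2 kg.
Tool frame: the origin (TCP) lies on the centre line of the jaws, within the pads' length; the fingertips stand 11 mm ahead of it and the grasp point (between the pads) lies 8 mm behind it; y points along the fingers, z is the direction in which the jaws open and shut, and the axes are right-handed (so a half turn about y gives the same grasp; the last joint's range is limited). The gripper opens to 87 mm and grips with 3 to 60 N. Pads are 19 mm wide; open, the fingers measure 117 mm over their backs; the gripper's body (75 mm by 190 mm) begins 51 mm behind the grasp point.
Start: joints at [-53.193, 22.042, 0.453, 0, -68.411, -14.817], TCP at [0.234, -0.58, 0.234] pointing down, gripper open.
Joint ranges: [-179.83, 179.83], [-69.29, 118.12], [-61.27, 80.66], [-181.25, 117.63], [-171.15, -9.14], [-177.46, 177.46]. Speed limits (degrees/s): [159.86, 159.86, 180, 180, 180, 180].

### API

Orientations are given as a 3x3 rotation matrix whose columns are the frame's x, y, z axes.
In Python, from station import r, optics gives the robot as it stands. The module is installed in compiled form; this text tells all that it offers.
- The arm moves only by the tool step_arm, never from a script. Its argument "moves" is a list that holds one entry, the list of rows, each a list of 7 numbers: the turn, a rotation vector about the tool's x, y, z in rad, then the shift along the tool's x, y, z in cm, then the opening in per cent of the stroke, from 0 (shut) to 100 (fully open). A call has exactly 5 rows; each row is the pose to reach, as a shift and turn from the pose commanded when the call began, along the tool's axes at that moment; what a row does not reach only later rows make up. A row lasts 1/12 s, in which the tool goes at most 41.7 mm and 7.16 degrees, less where a joint would pass 70% of its speed; a pose out of reach is approached as far as the arm can. A call with a gripper value outside its range is refused whole. The fingers move at their own pace and stop on an object; the grip force is fixed at half the most. Time passes only in rows, so rows that repeat a pose let the fingers close, or fill a call up. It gives the time, the measured TCP pose, the force and the opening at its end, in the units of the state.
- r.sense(): the state, without advancing time (a new reading comes with each control period).
- optics.capture(name): name is "scene" or "top" or "wrist"; returns a dict with "image" (400x640x3 uint8, red, green, blue), "fov_y" (degrees; the focal length in pixels is half the picture's height over the tangent of half this angle, whatever the lens; pixels are square), "cx", "cy" (the principal point, pixels), "cam_to_world" (4x4, takes a point from camera to world coordinates). Camera axes: x right, y down, z forward; pixel columns grow to the right and rows downward; lengths in m; the calibration is good to about 2 mm. A picture is of the moment at which its call begins. There is no depth.
- r.finish_job(): hands the job in, once; it reports no verdict.
The state is a dict: "time_s": time; "joints": joint angles; "joint_velocities": joint speeds; "effort": joint torques, N m; "tcp_pos": TCP position; "ee_rot": TCP orientation; "wrist_force": force on the tool from outside, world axes, zero at the start; "moment": the same for the moment, N m; "gripper_width": opening from 0.0 (shut) to 1.0 (fully open).
Only numpy, scipy, OpenCV 4.12 (cv2) and the standard library are available. Lean on these libraries where they do the work, as an engineer would, in place of code of your own. Each camera call takes 0.05 s, during which the arm holds its last target.

## Working session

There is one attempt and no reset: what is moved stays moved. The work goes in short steps, Python scripts to look and compute and a tool call to move; the robot and the scene stay as the last step left them, time stands still between calls to the robot, and variables do not carry over. Pictures are saved under pics/ and viewed, and the job is handed in when it is done.

Besides the shell and the picture viewer there is one more tool, called by a JSON object that holds its "method" and its "body", one argument or row to a line. step_arm: Moves the arm, as the interface text tells. Its arguments: {"type":"object","properties":{"moves":{"type":"array"}},"required":["moves"]}

```bash
mkdir -p pics
python3 - <<'E'
from station import r, optics
import cv2, numpy as np
np.set_printoptions(precision=4,suppress=True)
s=r.sense(); print(s)
for n in ["scene","top","wrist"]:
    c=optics.capture(n); cv2.imwrite(f"pics/{n}0.png",c["image"][:,:,::-1])
    print(n,c["fov_y"],c["cx"],c["cy"]);print(np.array(c["cam_to_world"]))
E
```

```text
{'time_s': 0.0, 'joints': array([-53.1942,  22.0914,   0.3784,  -0.0303, -68.4131, -14.8178]), 'joint_velocities': array([ 0.0552,  0.0089,  0.051 , -0.0729,  0.0568, -0.0867]), 'effort': array([ -0.0009, -39.0665,  18.7404,   4.22  ,   0.0109,  -0.0002]), 'tcp_pos': array([ 0.2338, -0.579 ,  0.2324]), 'ee_rot': array([[ 0.9273, -0.0009, -0.3742],
       [ 0.3742,  0.0021,  0.9273],
       [-0.0001, -1.    ,  0.0023]]), 'wrist_force': array([0.39  , 0.8343, 0.1417]), 'moment': array([-0.0137,  0.0195, -0.0197]), 'gripper_width': 0.9986014957486022}
scene 54.569032763465266 319.5456450937081 205.1160276026385
[[ 0.8429  0.314  -0.4369  1.0787]
 [ 0.538  -0.4979  0.6802 -0.7387]
 [-0.0039 -0.8084 -0.5887  0.7161]
 [ 0.      0.      0.      1.    ]]
top 51.31580384561213 309.4525780014913 202.40490530613587
[[ 0.021  -0.9879  0.1536  0.4428]
 [-0.9998 -0.0218 -0.0033  0.0043]
 [ 0.0066 -0.1535 -0.9881  1.3078]
 [ 0.      0.      0.      1.    ]]
wrist 67.47234366530915 322.59623178202907 201.12790598427347
[[-0.3749  0.8872  0.269   0.1589]
 [ 0.9271  0.3579  0.1116 -0.6096]
 [ 0.0028  0.2912 -0.9567  0.384 ]
 [ 0.      0.      0.      1.    ]]
```

View pics/scene0.png

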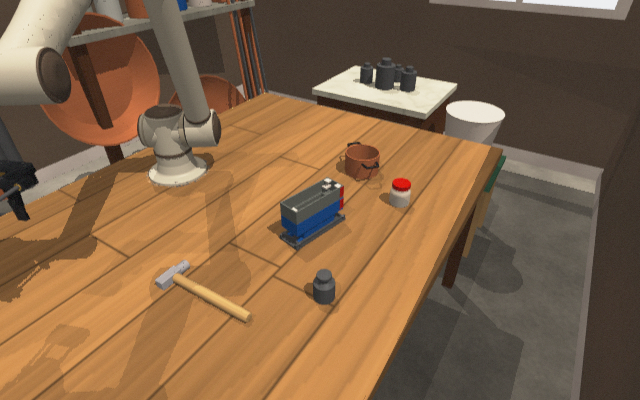

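View pics/top0.png

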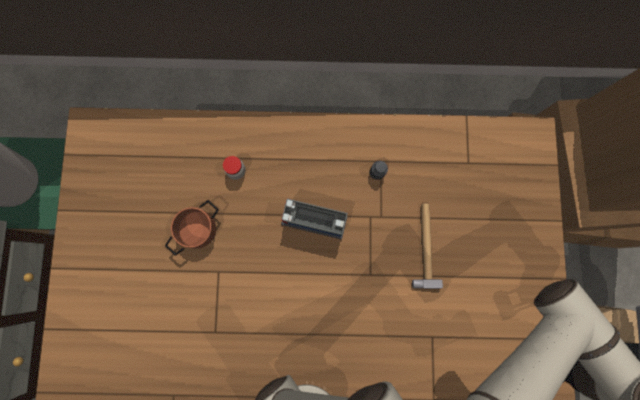

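View pics/wrist0.png

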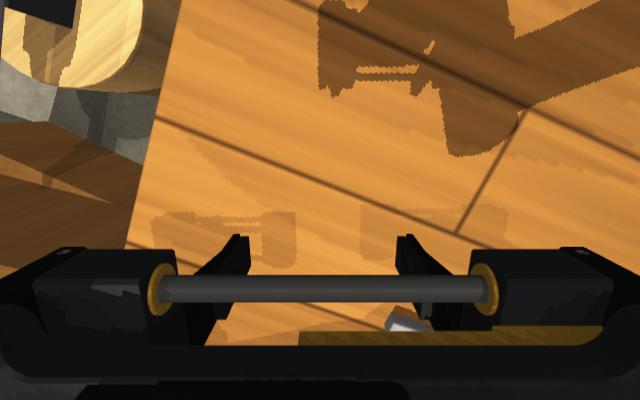

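Run:
```python
import cv2,numpy as np
a=cv2.imread("pics/top0.png")[190:255,265:365]; b=cv2.imread("pics/scene0.png")[165:255,265:365]
a=cv2.resize(a,None,fx=7,fy=7,interpolation=cv2.INTER_CUBIC)
b=cv2.resize(b,None,fx=6,fy=6,interpolation=cv2.INTER_CUBIC)
cv2.imwrite("pics/a.png",a);cv2.imwrite("pics/b.png",b)
```

```text
(no output)
```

View pics/a.png

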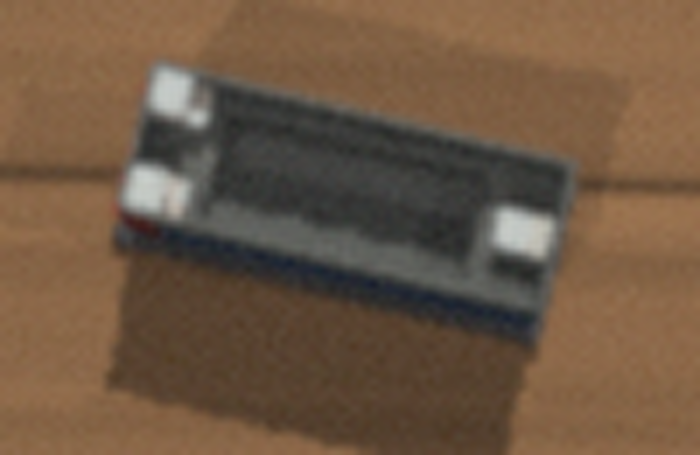

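View pics/b.png

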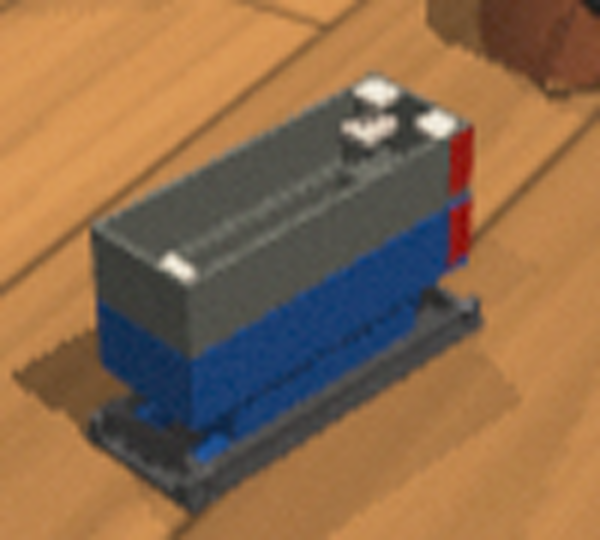

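```bash
cat > h.py <<'E'
import numpy as np, cv2
np.set_printoptions(precision=4,suppress=True)
def ray(c,u,v):
    f=200/np.tan(np.radians(c["fov_y"])/2); T=np.array(c["cam_to_world"])
    d=T[:3,:3]@np.array([(u-c["cx"])/f,(v-c["cy"])/f,1.]); return T[:3,3],d
def onz(c,u,v,z):
    o,d=ray(c,u,v); return o+d*(z-o[2])/d[2]
def proj(c,p):
    f=200/np.tan(np.radians(c["fov_y"])/2); T=np.array(c["cam_to_world"])
    q=T[:3,:3].T@(np.asarray(p)-T[:3,3]); return np.array([c["cx"]+f*q[0]/q[2],c["cy"]+f*q[1]/q[2]])
E
python3 - <<'E'
from station import r, optics
from h import *
c=optics.capture("top")
P=[onz(c,(x+.5)/7-.5+265,(y+.5)/7-.5+190,.122) for x,y in [(153,64),(575,160),(541,308),(118,212)]]
print(np.array(P)); 
for i in range(4): print(np.linalg.norm(P[i]-P[(i+1)%4]))
m=np.mean(P,0); print(m); d=P[0]-P[1]+P[3]-P[2]; print(np.degrees(np.arctan2(d[1],d[0])))
s=optics.capture("scene")
Q=[onz(s,(x+.5)/6-.5+265,(y+.5)/6-.5+165,.122) for x,y in [(372,73),(473,125),(190,282),(92,228)]]
print(np.array(Q)); 
for i in range(4): print(np.linalg.norm(Q[i]-Q[(i+1)%4]))
print(np.mean(Q,0)); d=Q[0]-Q[3]+Q[1]-Q[2]; print(np.degrees(np.arctan2(d[1],d[0])))
for n,u,v in [("pot",193,228),("jar",233,165),("weight",379,170)]: print(n,onz(c,u,v,.07))
E
```

```text
[[ 0.6365  0.067   0.122 ]
 [ 0.6004 -0.1073  0.122 ]
 [ 0.5393 -0.0939  0.122 ]
 [ 0.5748  0.0795  0.122 ]]
0.17798912791752422
0.06252871379228356
0.17698247655675908
0.06287410172815618
[ 0.5877 -0.0136  0.122 ]
78.35658652284339
[[ 0.58    0.0762  0.122 ]
 [ 0.6439  0.0623  0.122 ]
 [ 0.6027 -0.1074  0.122 ]
 [ 0.5436 -0.0982  0.122 ]]
0.0653860454885409
0.17464823405136506
0.059776974972738664
0.1781592743281156
[ 0.5926 -0.0168  0.122 ]
77.28771688012448
pot [0.5506 0.3449 0.07  ]
jar [0.7454 0.2356 0.07  ]
weight [ 0.7399 -0.2097  0.07  ]
```

{"method": "step_arm", "body": {
  "moves": [
    [[0,-0.12,0,2.8,-0.4,2.0,100],[0,-0.24,0,5.6,-0.8,4.0,100],[0,-0.36,0,8.4,-1.2,6.0,100],[0,-0.48,0,11.2,-1.6,8.0,100],[0,-0.6,0,14.0,-2.0,10.0,100]]
  ]
}}

```text
time_s: 0.67
tcp_pos: [0.3269, -0.433, 0.2536]
ee_rot: [[0.549, -0.0, -0.836], [0.836, 0.0, 0.549], [0.0, -1.0, 0.0]]
wrist_force: [0.2, -0.3, -0.4]
gripper_width: 1.001
```

{"method": "step_arm", "body": {
  "moves": [
    [[0,-0.12,0,3.5,-0.4,0,100],[0,-0.24,0,7,-0.8,0,100],[0,-0.36,0,10.5,-1.2,0,100],[0,-0.48,0,14,-1.6,0,100],[0,-0.6,0,17.5,-2,0,100]]
  ]
}}

```text
time_s: 1.08
tcp_pos: [0.4239, -0.287, 0.2739]
ee_rot: [[-0.019, 0.0, -1.0], [1.0, -0.0, -0.019], [-0.0, -1.0, -0.0]]
wrist_force: [-0.5, 0.7, -0.5]
gripper_width: 1.002
```

```bash
cat >> h.py <<'E'
from scipy.spatial.transform import Rotation as Rn
def Rt(yaw,pitch=0):
    # tool x at yaw (level), y down; pitch>0: tool x end dips down (rotation about tool z)
    a=np.radians(yaw); x=np.array([np.cos(a),np.sin(a),0]); y=np.array([0,0,-1.]); z=np.cross(x,y)
    R=np.stack([x,y,z],1); return R@Rn.from_rotvec([0,0,np.radians(pitch)]).as_matrix()
def plan(s,pos,yaw,pitch=0):
    R=np.array(s["ee_rot"]);d=R.T@(np.array(pos)-s["tcp_pos"])*100
    rv=Rn.from_matrix(R.T@Rt(yaw,pitch)).as_rotvec()
    print("turn",rv.round(4),"shift cm",d.round(2)," yaw now",np.degrees(np.arctan2(R[1,0],R[0,0])).round(2))
def st(s): print(s["time_s"],"tcp",s["tcp_pos"],"j",s["joints"].round(1),"F",s["wrist_force"].round(1),"M",s["moment"].round(2),"g",round(s["gripper_width"],3))
E
python3 - <<'E'
from station import r
from h import *
s=r.sense(); st(s); plan(s,[.59,-.015,.27],-102)
E
```

```text
1.0833 tcp [ 0.4239 -0.287   0.2739] j [-15.9   9.3 -11.3  -0.  -69.3  17. ] F [-0.5  0.7 -0.5] M [0.02 0.06 0.01] g 1.002
turn [-0.     -2.9131 -0.0005] shift cm [ 26.88   0.4  -17.12]  yaw now 91.09
```

{"method": "step_arm", "body": {
  "moves": [
    [[0,-0.12,0,2.7,0,-1.7,100],[0,-0.24,0,5.4,0,-3.4,100],[0,-0.36,0,8.1,0,-5.1,100],[0,-0.48,0,10.8,0,-6.8,100],[0,-0.6,0,13.5,0,-8.5,100]]
  ]
}}

```text
time_s: 1.5
tcp_pos: [0.507, -0.151, 0.2737]
ee_rot: [[-0.58, 0.0, -0.814], [0.814, 0.0, -0.58], [-0.0, -1.0, -0.0]]
wrist_force: [0.2, -0.7, 0.4]
gripper_width: 0.998
```

Run:
```python
from station import r
from h import *
s=r.sense(); st(s); plan(s,[.59,-.015,.27],-102)
```

```text
1.5 tcp [ 0.507  -0.151   0.2737] j [  1.   11.1  -9.2  -0.  -69.8  34.5] F [ 0.2 -0.7  0.4] M [-0.06  0.07 -0.01] g 0.998
turn [ 0.     -2.313  -0.0002] shift cm [  6.26   0.37 -14.65]  yaw now 125.47
```

{"method": "step_arm", "body": {
  "moves": [
    [[0,-0.12,0,1.3,0,-3,100],[0,-0.24,0,2.5,0,-6,100],[0,-0.36,0,3.8,0,-9,100],[0,-0.48,0,5,0.2,-12,100],[0,-0.6,0,6.26,0.37,-14.65,100]]
  ]
}}

```text
time_s: 1.92
tcp_pos: [0.5912, -0.0154, 0.2697]
ee_rot: [[-0.939, 0.0, -0.344], [0.344, 0.0, -0.939], [-0.0, -1.0, -0.0]]
wrist_force: [0.3, -0.5, -0.1]
gripper_width: 0.998
```

{"method": "step_arm", "body": {
  "moves": [
    [[0,-0.12,0,0,0,0,100],[0,-0.24,0,0,0,0,100],[0,-0.36,0,0,0,0,100],[0,-0.48,0,0,0,0,100],[0,-0.6,0,0,0,0,100]]
  ]
}}

```text
time_s: 2.33
tcp_pos: [0.5903, -0.0169, 0.2696]
ee_rot: [[-0.969, -0.001, 0.246], [-0.246, -0.0, -0.969], [0.0, -1.0, -0.0]]
wrist_force: [1.1, 0.3, 0.2]
gripper_width: 0.999
```

{"method": "step_arm", "body": {
  "moves": [
    [[0,-0.12,0,0,0,0,100],[0,-0.24,0,0,0,0,100],[0,-0.36,0,0,0,0,100],[0,-0.48,0,0,0,0,100],[0,-0.6,0,0,0,0,100]]
  ]
}}

```text
time_s: 2.75
tcp_pos: [0.5903, -0.0171, 0.2697]
ee_rot: [[-0.661, -0.0, 0.75], [-0.75, 0.0, -0.661], [0.0, -1.0, -0.0]]
wrist_force: [0.8, 0.1, 0.8]
gripper_width: 0.999
```

{"method": "step_arm", "body": {
  "moves": [
    [[0,-0.12,0,0,0,0,100],[0,-0.24,0,0,0,0,100],[0,-0.36,0,0,0,0,100],[0,-0.48,0,0,0,0,100],[0,-0.513,0,0,0,0,100]]
  ]
}}

```text
time_s: 3.17
tcp_pos: [0.5902, -0.0171, 0.2697]
ee_rot: [[-0.209, -0.0, 0.978], [-0.978, 0.0, -0.209], [0.0, -1.0, -0.0]]
wrist_force: [0.0, 0.2, -0.6]
gripper_width: 1.002
```

Run:
```python
from station import r,optics
from h import *
s=r.sense(); st(s); plan(s,[.59,-.015,.27],-102)
c=optics.capture("wrist"); cv2.imwrite("pics/wrist1.png",c["image"][:,:,::-1])
import pickle; pickle.dump(c,open("w1.pkl","wb"))
for p in [[.59,-.015,.122]]: print(proj(c,p))
```

```text
3.1667 tcp [ 0.5902 -0.0171  0.2697] j [ 14.   17.4  -1.2  -0.  -71.4 153.9] F [ 0.   0.2 -0.6] M [-0.16  0.07 -0.02] g 1.002
turn [ 0.0004 -0.0016  0.0001] shift cm [-0.2  -0.03 -0.07]  yaw now -102.09
[322.6525 189.0421]
```

View pics/wrist1.png

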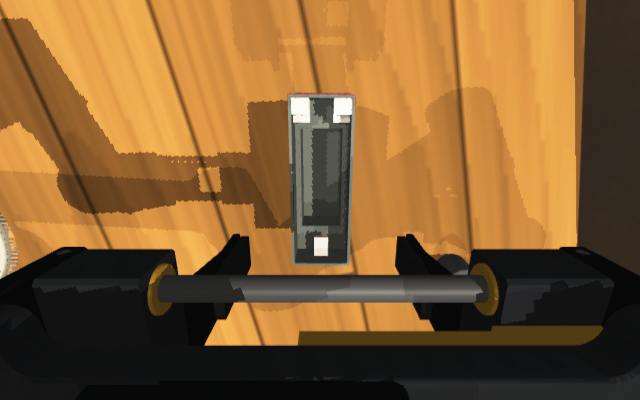

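Run:
```python
import cv2
a=cv2.imread("pics/wrist1.png")[80:280,270:375]
cv2.imwrite("pics/c.png",cv2.resize(a,None,fx=3,fy=3,interpolation=cv2.INTER_CUBIC))
```

```text
(no output)
```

View pics/c.png

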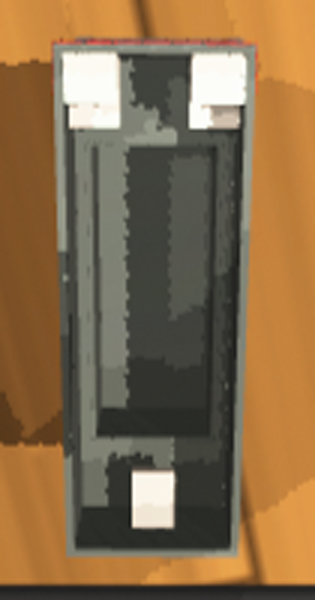

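Run:
```python
from station import r
from h import *
import pickle; c=pickle.load(open("w1.pkl","rb"))
P=np.array([onz(c,(x+.5)/3-.5+270,(y+.5)/3-.5+80,.122) for x,y in [(54,45),(255,45),(238,555),(67,555)]])
print(P,[np.linalg.norm(P[i]-P[(i+1)%4]) for i in range(4)],P.mean(0))
d=P[0]-P[3]+P[1]-P[2]; print(np.degrees(np.arctan2(d[1],d[0])))
m=P.mean(0);plan(r.sense(),[m[0],m[1],.098],-102)
```

```text
[[ 0.5769  0.0817  0.122 ]
 [ 0.6387  0.0685  0.122 ]
 [ 0.6006 -0.1063  0.122 ]
 [ 0.5384 -0.0931  0.122 ]] [np.float64(0.06312231587702091), np.float64(0.17891782135837866), np.float64(0.06360543737918133), np.float64(0.17895618584475945)] [ 0.5886 -0.0123  0.122 ]
77.63111496434121
turn [ 0.0004 -0.0031  0.0001] shift cm [-0.43 17.17 -0.25]  yaw now -102.18
```

{"method": "step_arm", "body": {
  "moves": [
    [[0,0.004,0,-0.4,2.6,-0.2,100],[0,0.004,0,-0.43,5.2,-0.25,100],[0,0.004,0,-0.43,7.8,-0.25,100],[0,0.004,0,-0.43,10.4,-0.25,100],[0,0.004,0,-0.43,13,-0.25,100]]
  ]
}}

```text
time_s: 3.63
tcp_pos: [0.5887, -0.0123, 0.1388]
ee_rot: [[-0.219, 0.0, 0.976], [-0.976, 0.0, -0.219], [-0.0, -1.0, 0.0]]
wrist_force: [-0.4, 1.1, 0.4]
gripper_width: 0.996
```

{"method": "step_arm", "body": {
  "moves": [
    [[0,0,0,0,1,0,100],[0,0,0,0,2,0,100],[0,0,0,0,3,0,100],[0,0,0,0,3.7,0,100],[0,0,0,0,4.2,0,100]]
  ]
}}

```text
time_s: 4.05
tcp_pos: [0.5893, -0.0123, 0.0978]
ee_rot: [[-0.218, 0.001, 0.976], [-0.976, 0.0, -0.218], [-0.0, -1.0, 0.001]]
wrist_force: [-0.6, 0.2, 0.7]
gripper_width: 0.997
```

Run:
```python
from station import r,optics
from h import *
s=r.sense(); st(s); plan(s,[.5886,-.0123,.098],-102.4)
c=optics.capture("wrist"); cv2.imwrite("pics/wrist2.png",c["image"][:,:,::-1])
c=optics.capture("scene"); cv2.imwrite("pics/scene2.png",cv2.resize(c["image"][100:300,220:420,::-1],None,fx=3,fy=3))
```

```text
4.05 tcp [ 0.5893 -0.0123  0.0978] j [ 14.5  26.  -14.8   0.  -49.2 152.9] F [-0.6  0.2  0.7] M [-0.11  0.03  0.05] g 0.997
turn [-0.0009 -0.0033 -0.0003] shift cm [ 0.02 -0.02 -0.06]  yaw now -102.59
```

View pics/wrist2.png

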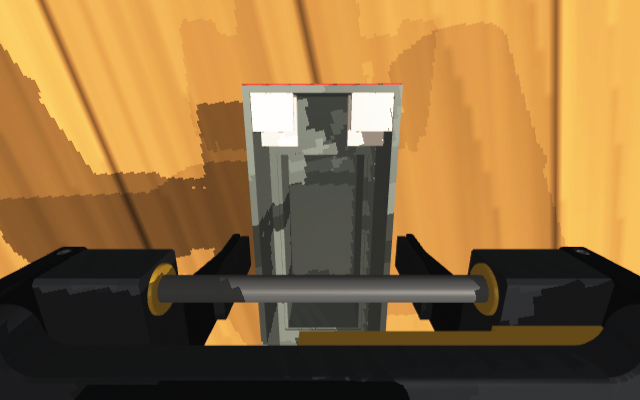

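View pics/scene2.png

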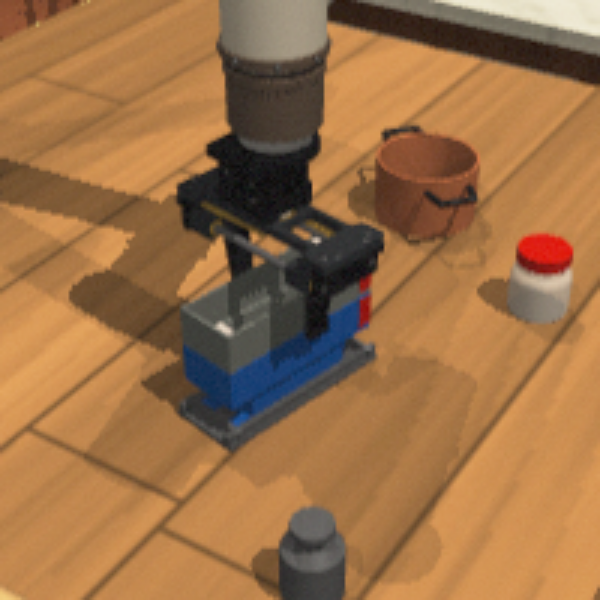

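{"method": "step_arm", "body": {
  "moves": [
    [[0,0,0,0,0,0,85],[0,0,0,0,0,0,78],[0,0,0,0,0,0,70],[0,0,0,0,0,0,60],[0,0,0,0,0,0,50]]
  ]
}}

```text
time_s: 4.57
tcp_pos: [0.5892, -0.0123, 0.0983]
ee_rot: [[-0.218, 0.001, 0.976], [-0.976, 0.0, -0.218], [-0.0, -1.0, 0.001]]
wrist_force: [-0.3, 0.1, -0.0]
gripper_width: 0.732
```

{"method": "step_arm", "body": {
  "moves": [
    [[0,0,0,0,0,0,30],[0,0,0,0,0,0,30],[0,0,0,0,0,0,30],[0,0,0,0,0,0,30],[0,0,0,0,-0.2,0,30]]
  ]
}}

```text
time_s: 4.98
tcp_pos: [0.5881, -0.0123, 0.0991]
ee_rot: [[-0.218, -0.002, 0.976], [-0.976, 0.0, -0.218], [0.0, -1.0, -0.002]]
wrist_force: [-0.3, 0.0, -3.3]
gripper_width: 0.733
```

Gripped at 0.733 × 87 = 64 mm. Lift slowly at first.

{"method": "step_arm", "body": {
  "moves": [
    [[0,0,0,0,-0.4,0,30],[0,0,0,0,-0.9,0,30],[0,0,0,0,-1.5,0,30],[0,0,0,0,-2.1,0,30],[0,0,0,0,-2.8,0,30]]
  ]
}}

```text
time_s: 5.4
tcp_pos: [0.5887, -0.0124, 0.1282]
ee_rot: [[-0.218, -0.001, 0.976], [-0.976, 0.0, -0.218], [0.0, -1.0, -0.001]]
wrist_force: [0.7, -0.2, -3.2]
gripper_width: 0.732
```

{"method": "step_arm", "body": {
  "moves": [
    [[0,0,0,0,-1.5,0,30],[0,0,0,0,-3,0,30],[0,0,0,0,-5,0,30],[0,0,0,0,-7,0,30],[0,0,0,0,-9,0,30]]
  ]
}}

```text
time_s: 5.82
tcp_pos: [0.5886, -0.0123, 0.2193]
ee_rot: [[-0.218, 0.0, 0.976], [-0.976, 0.0, -0.218], [-0.0, -1.0, 0.0]]
wrist_force: [-0.2, -0.3, -3.5]
gripper_width: 0.73
```

Run:
```python
from station import r,optics
from h import *
s=r.sense(); st(s)
c=optics.capture("scene"); cv2.imwrite("pics/scene3.png",cv2.resize(c["image"][100:300,220:420,::-1],None,fx=3,fy=3))
```

```text
5.8167 tcp [ 0.5886 -0.0123  0.2193] j [ 14.5  19.1  -6.1  -0.  -64.8 152.9] F [-0.2 -0.3 -3.5] M [-0.17 -0.   -0.02] g 0.73
```

View pics/scene3.png

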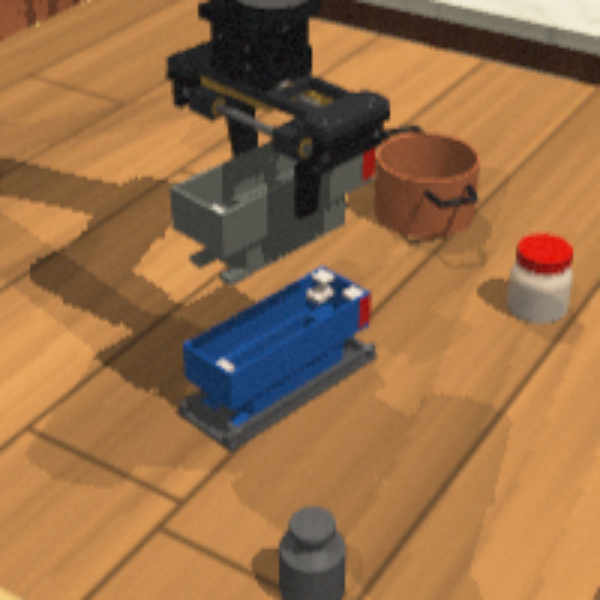

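{"method": "step_arm", "body": {
  "moves": [
    [[0,0.12,0,-0.1,-0.2,-3,30],[0,0.24,0,-0.3,-0.4,-6,30],[0,0.36,0,-0.5,-0.6,-9,30],[0,0.48,0,-0.7,-0.8,-12,30],[0,0.6,0,-0.8,-1,-15.5,30]]
  ]
}}

```text
time_s: 6.28
tcp_pos: [0.4383, 0.0294, 0.2276]
ee_rot: [[-0.735, 0.0, 0.678], [-0.678, 0.0, -0.735], [-0.0, -1.0, 0.0]]
wrist_force: [0.0, 2.3, -3.5]
gripper_width: 0.735
```

{"method": "step_arm", "body": {
  "moves": [
    [[0,0.12,0,0,0,0,30],[0,0.24,0,0,0,0,30],[0,0.36,0,0,0,0,30],[0,0.48,0,0,0,0,30],[0,0.6,0,0,0,0,30]]
  ]
}}

```text
time_s: 6.7
tcp_pos: [0.4389, 0.0293, 0.2279]
ee_rot: [[-0.989, 0.0, 0.145], [-0.145, 0.001, -0.989], [-0.0, -1.0, -0.001]]
wrist_force: [-0.2, -0.2, -4.0]
gripper_width: 0.733
```

{"method": "step_arm", "body": {
  "moves": [
    [[0,0.12,0,0,0,0,30],[0,0.24,0,0,0,0,30],[0,0.36,0,0,0,0,30],[0,0.48,0,0,0,0,30],[0,0.6,0,0,0,0,30]]
  ]
}}

```text
time_s: 7.12
tcp_pos: [0.4389, 0.0292, 0.2277]
ee_rot: [[-0.898, -0.0, -0.439], [0.439, 0.0, -0.898], [0.0, -1.0, -0.0]]
wrist_force: [0.8, -0.1, -4.0]
gripper_width: 0.733
```

{"method": "step_arm", "body": {
  "moves": [
    [[0,0.12,0,0,0,0,30],[0,0.24,0,0,0,0,30],[0,0.36,0,0,0,0,30],[0,0.48,0,0,0,0,30],[0,0.6,0,0,0,0,30]]
  ]
}}

```text
time_s: 7.53
tcp_pos: [0.439, 0.0292, 0.2277]
ee_rot: [[-0.493, 0.0, -0.87], [0.87, 0.0, -0.493], [0.0, -1.0, -0.0]]
wrist_force: [-0.3, -0.1, -3.2]
gripper_width: 0.733
```

{"method": "step_arm", "body": {
  "moves": [
    [[0,0.12,0,0,0,0,30],[0,0.24,0,0,0,0,30],[0,0.36,0,0,0,0,30],[0,0.48,0,0,0,0,30],[0,0.6,0,0,0,0,30]]
  ]
}}

```text
time_s: 7.95
tcp_pos: [0.4389, 0.0292, 0.2277]
ee_rot: [[0.084, -0.0, -0.996], [0.996, 0.0, 0.084], [0.0, -1.0, 0.0]]
wrist_force: [-0.0, 0.4, -2.3]
gripper_width: 0.733
```

{"method": "step_arm", "body": {
  "moves": [
    [[0,0.1,0,0,0,0,30],[0,0.14,0,0,0,0,30],[0,0.1416,0,0,0,0,30],[0,0.1416,0,0,0,0,30],[0,0.1416,0,0,0,0,30]]
  ]
}}

```text
time_s: 8.37
tcp_pos: [0.4392, 0.0292, 0.2278]
ee_rot: [[0.217, 0.0, -0.976], [0.976, 0.0, 0.217], [0.0, -1.0, -0.0]]
wrist_force: [-0.2, 0.8, -4.1]
gripper_width: 0.734
```

Run:
```python
from station import r,optics
from h import *
import pickle
s=r.sense(); st(s); plan(s,[.44,.03,.23],77.6)
for n in ["scene","top","wrist"]:
    c=optics.capture(n); cv2.imwrite(f"pics/{n}4.png",c["image"][:,:,::-1]); pickle.dump(c,open(n+"4.pkl","wb"))
```

```text
8.3667 tcp [0.4392 0.0292 0.2278] j [ 25.1   4.  -24.5  -0.  -61.6 -37.6] F [-0.2  0.8 -4.1] M [-0.01  0.08 -0.  ] g 0.734
turn [ 0.     -0.0022  0.0002] shift cm [ 0.1  -0.22 -0.06]  yaw now 77.47
```

View pics/wrist4.png

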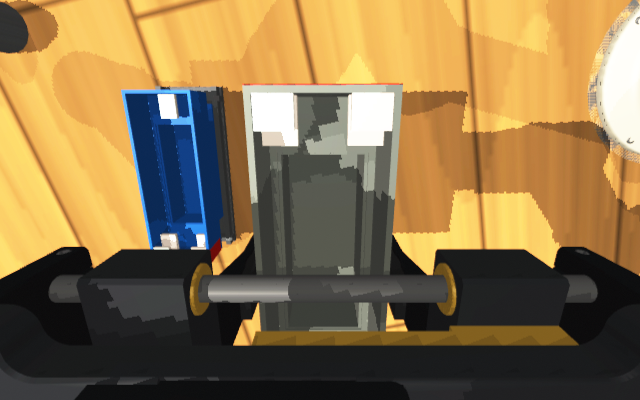

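View pics/top4.png

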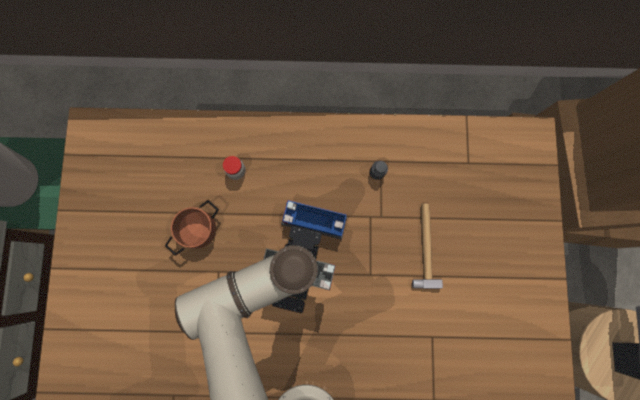

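View pics/scene4.png

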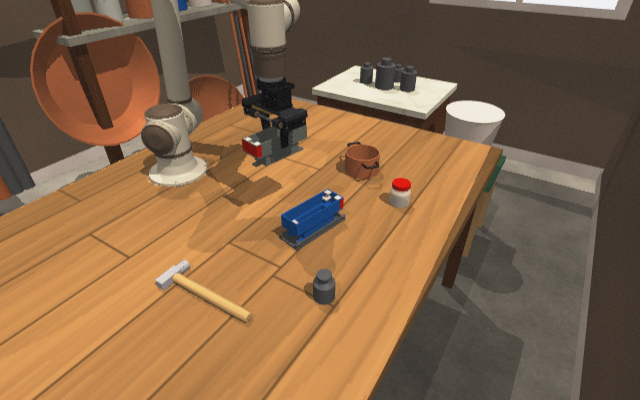

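Run:
```python
import cv2
a=cv2.imread("pics/wrist4.png")
cv2.imwrite("pics/d.png",cv2.resize(a[75:265,110:250],None,fx=4,fy=4,interpolation=cv2.INTER_CUBIC)[:600])
cv2.imwrite("pics/d2.png",cv2.resize(a[70:160,230:415],None,fx=4,fy=4,interpolation=cv2.INTER_CUBIC))
a=cv2.imread("pics/top4.png")
cv2.imwrite("pics/e.png",cv2.resize(a[190:250,270:360],None,fx=8,fy=8,interpolation=cv2.INTER_CUBIC))
cv2.imwrite("pics/d3.png",cv2.resize(cv2.imread("pics/wrist4.png")[200:265,110:250],None,fx=5,fy=5,interpolation=cv2.INTER_CUBIC)[:600])
```

```text
(no output)
```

View pics/d.png

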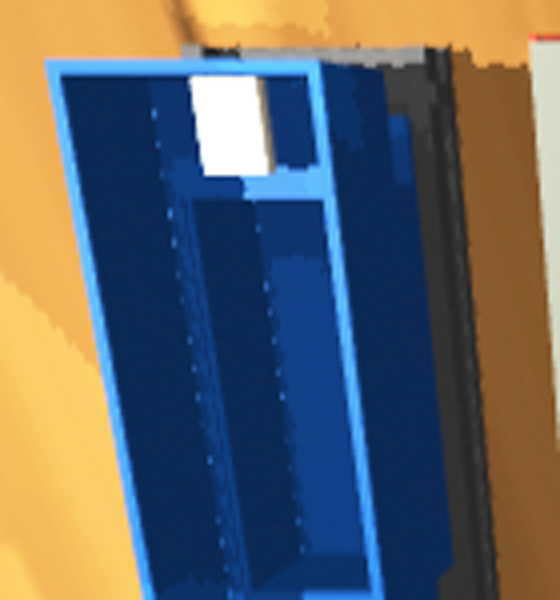

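View pics/d3.png

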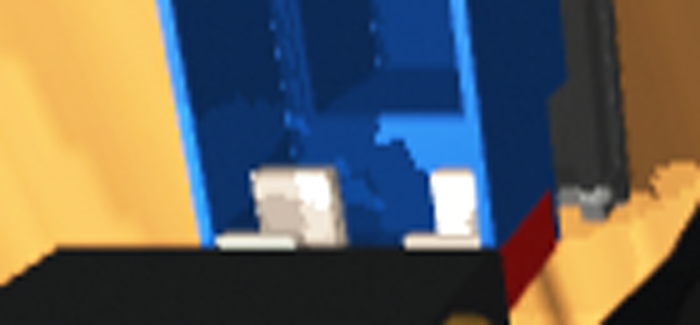

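View pics/d2.png

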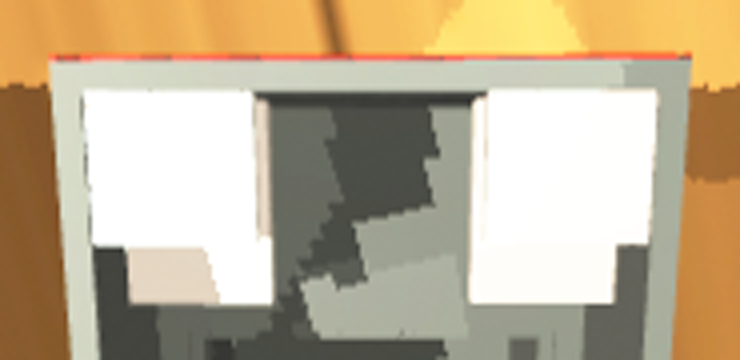

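View pics/e.png

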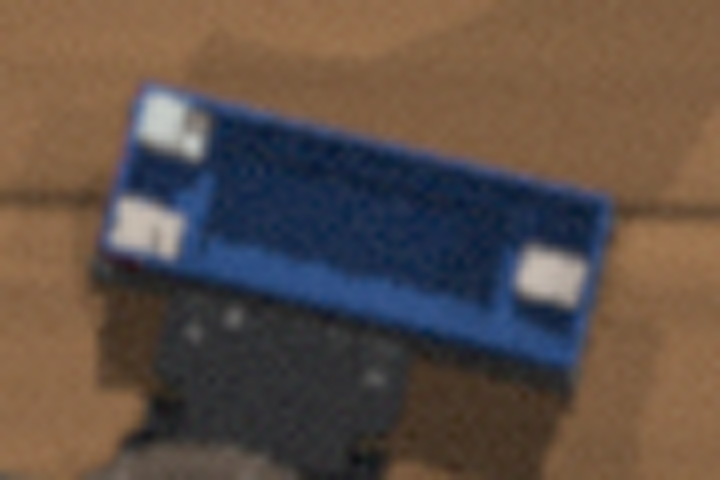

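Run:
```python
from h import *
import pickle
w=pickle.load(open("wrist4.pkl","rb"));t=pickle.load(open("top4.pkl","rb"))
def px(x,y,k,ox,oy): return (x+.5)/k-.5+ox,(y+.5)/k-.5+oy
D=lambda x,y,z: onz(w,*px(x,y,4,110,75),z)
A,B,C,E=D(45,60,.082),D(320,60,.082),D(145,600,.082),D(382,600,.082)
print("width",np.linalg.norm(A-B),"yaw",[np.degrees(np.arctan2(*(q-p)[1::-1])) for p,q in((A,C),(B,E))], np.degrees(np.arctan2(*(A-B)[1::-1])))
def u(a): a=np.radians(a);return np.array([np.cos(a),np.sin(a),0])
print("A,B",A,B)
yaw=77.6
print("blue c by end",(A+B)/2+.09*u(yaw))
L=(D(205,175,.064)+D(270,175,.064))/2; print("lug edge->c",L+.064*u(yaw))
H=lambda x,y,z: onz(w,*px(x,y,5,110,200),z)
h1,h2=H(252,170,.064),H(475,172,.064); print("hook lugs inner->c",(h1+h2)/2-.064*u(yaw), "span",np.linalg.norm(h1-h2))
G=lambda x,y: onz(w,*px(x,y,4,230,70),.2278+.0237)
g1,g2=G(50,62),G(690,60); print("grey w",np.linalg.norm(g1-g2),"c",(g1+g2)/2+.09*u(yaw),"yaw",np.degrees(np.arctan2(*(g2-g1)[1::-1]))+90)
P=np.array([onz(t,*px(x,y,8,270,190),.082) for x,y in [(143,82),(613,197),(575,372),(102,257)]])
print("top",P.mean(0),[np.linalg.norm(P[i]-P[(i+1)%4]) for i in range(4)]); d=P[0]-P[1]+P[3]-P[2];print(np.degrees(np.arctan2(d[1],d[0])))
```

```text
width 0.06403891802010868 yaw [np.float64(77.51766329858798), np.float64(77.06522014389985)] -12.509139832126573
A,B [ 0.6006 -0.1075  0.082 ] [ 0.5381 -0.0936  0.082 ]
blue c by end [ 0.5887 -0.0127  0.082 ]
lug edge->c [ 0.5888 -0.0124  0.064 ]
hook lugs inner->c [ 0.5925 -0.0145  0.064 ] span 0.05069677858610053
grey w 0.06381682226947438 c [0.4386 0.0293 0.2515] yaw 257.6586246881744
top [ 0.5873 -0.015   0.082 ] [np.float64(0.17989876274487385), np.float64(0.06658307986432216), np.float64(0.17949983476607526), np.float64(0.06714876567451675)]
77.45133974005398
```

```bash
cat >> h.py <<'E'
BC=np.array([.5885,-.013]); BY=77.5
def tcp_for(xt,h,th,yoff=0.,by=BY):
    R=Rt(by,th); a=np.radians(by); ux=np.array([np.cos(a),np.sin(a),0]); uy=np.array([-np.sin(a),np.cos(a),0])
    tip=np.array([*BC,.064])+ux*xt/1000+uy*yoff/1000+np.array([0,0,h/1000])
    return tip-R@np.array([.079,.0523,0])
def where(s,by=BY):
    R=np.array(s["ee_rot"]);p=s["tcp_pos"]+R@np.array([.079,.0523,0])-np.array([*BC,.064]);a=np.radians(by)
    print("tip x,y,h mm",((p[0]*np.cos(a)+p[1]*np.sin(a))*1000).round(2),((-p[0]*np.sin(a)+p[1]*np.cos(a))*1000).round(2),(p[2]*1000).round(2),"pitch",np.degrees(np.arcsin(-R[2,0])).round(2),"yaw",np.degrees(np.arctan2(R[1,0],R[0,0])).round(2))
E
python3 - <<'E'
from station import r
from h import *
s=r.sense()
p=tcp_for(67,40,9); print(p); plan(s,p,BY,9)
E
```

```text
[ 0.5879 -0.0158  0.168 ]
turn [-0.0001 -0.001   0.1572] shift cm [ -1.16   5.98 -15.48]  yaw now 77.44
```

{"method": "step_arm", "body": {
  "moves": [
    [[0,0,0.04,-0.2,0.5,-3.2,30],[0,0,0.08,-0.5,1,-6.4,30],[0,0,0.12,-0.8,1.5,-9.6,30],[0,0,0.157,-1,2,-12.8,30],[0,-0.001,0.157,-1.16,2.5,-15.5,30]]
  ]
}}

```text
time_s: 8.93
tcp_pos: [0.5902, -0.0157, 0.2016]
ee_rot: [[0.212, -0.035, -0.977], [0.964, -0.154, 0.215], [-0.158, -0.987, 0.001]]
wrist_force: [-0.2, 0.8, -3.0]
gripper_width: 0.732
```

Run:
```python
from station import r
from h import *
s=r.sense();where(s);st(s)
plan(s,tcp_for(67,40,9),BY,9); plan(s,tcp_for(67,22,9),BY,9)
```

```text
tip x,y,h mm 67.48 -2.1 73.43 pitch 9.11 yaw 77.58
8.9333 tcp [ 0.5902 -0.0157  0.2016] j [ 18.1  21.2  -9.3   8.7 -64.4 -34.6] F [-0.2  0.8 -3. ] M [ 0.62 -0.03  0.02] g 0.732
turn [-0.0003  0.0014 -0.0018] shift cm [0.47 3.32 0.22]  yaw now 77.58
turn [-0.0003  0.0014 -0.0018] shift cm [0.76 5.1  0.22]  yaw now 77.58
```

{"method": "step_arm", "body": {
  "moves": [
    [[0,0,0,0.1,0.8,0.1,30],[0,0,0,0.3,1.6,0.1,30],[0,0,0,0.4,2.4,0.1,30],[0,0.001,-0.001,0.47,3.3,0.1,30],[0,0.001,-0.001,0.47,3.3,0.1,30]]
  ]
}}

```text
time_s: 9.35
tcp_pos: [0.5848, -0.0163, 0.1675]
ee_rot: [[0.215, -0.038, -0.976], [0.964, -0.152, 0.218], [-0.157, -0.988, 0.004]]
wrist_force: [-1.5, -0.7, -4.3]
gripper_width: 0.732
```

Run:
```python
from station import r,optics
from h import *
s=r.sense();where(s);st(s)
plan(s,tcp_for(67,22,9,-.5),BY,9);plan(s,tcp_for(67,3,9,-.5),BY,9)
c=optics.capture("scene"); cv2.imwrite("pics/scene5.png",cv2.resize(c["image"][150:270,250:370,::-1],None,fx=5,fy=5,interpolation=cv2.INTER_CUBIC))
c=optics.capture("wrist"); cv2.imwrite("pics/wrist5.png",c["image"][:,:,::-1])
```

```text
tip x,y,h mm 65.84 3.01 39.48 pitch 9.01 yaw 77.45
9.35 tcp [ 0.5848 -0.0163  0.1675] j [ 18.1  22.5 -12.6   8.8 -59.9 -35.4] F [-1.5 -0.7 -4.3] M [0.52 0.07 0.01] g 0.732
turn [-0.0041 -0.0009 -0.0002] shift cm [ 0.39  1.71 -0.34]  yaw now 77.45
turn [-0.0041 -0.0009 -0.0002] shift cm [ 0.69  3.59 -0.35]  yaw now 77.45
```

View pics/scene5.png

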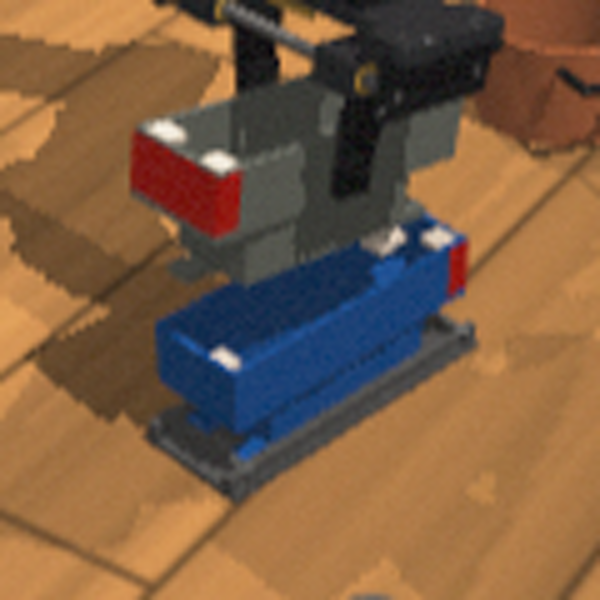

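View pics/wrist5.png

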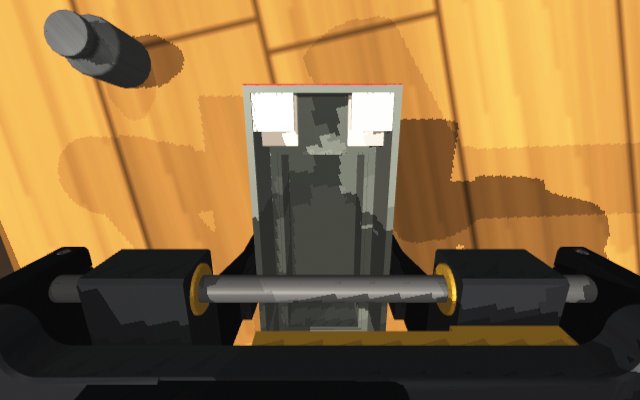

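{"method": "step_arm", "body": {
  "moves": [
    [[0,0,0,0,0,0,30],[0,0,0,0,0,0,30],[0,0,0,0,0,0,30],[0,0,0,0,0,0,30],[0,0,0,0,0,0,30]]
  ]
}}

```text
time_s: 9.87
tcp_pos: [0.5871, -0.0161, 0.1698]
ee_rot: [[0.215, -0.033, -0.976], [0.964, -0.152, 0.218], [-0.155, -0.988, -0.001]]
wrist_force: [-0.2, 0.2, -4.0]
gripper_width: 0.735
```

Run:
```python
from station import r,optics
from h import *
s=r.sense();where(s);st(s)
plan(s,tcp_for(67,22,9,-.5),BY,9);plan(s,tcp_for(67,3,9,-.5),BY,9)
```

```text
tip x,y,h mm 66.63 0.59 41.91 pitch 8.92 yaw 77.42
9.8667 tcp [ 0.5871 -0.0161  0.1698] j [ 18.1  22.5 -12.4   8.9 -60.  -35.4] F [-0.2  0.2 -4. ] M [ 0.51 -0.03  0.05] g 0.735
turn [ 0.0004 -0.0014  0.0014] shift cm [ 0.35  1.95 -0.12]  yaw now 77.42
turn [ 0.0004 -0.0014  0.0014] shift cm [ 0.65  3.83 -0.12]  yaw now 77.42
```

{"method": "step_arm", "body": {
  "moves": [
    [[0,0,0,0,0.5,-0.1,30],[0,-0.001,0.001,0.2,1,-0.1,30],[0,-0.001,0.001,0.3,1.5,-0.1,30],[0,-0.001,0.001,0.35,1.8,-0.1,30],[0,-0.001,0.001,0.35,1.95,-0.1,30]]
  ]
}}

```text
time_s: 10.28
tcp_pos: [0.5876, -0.016, 0.1486]
ee_rot: [[0.214, -0.036, -0.976], [0.964, -0.153, 0.217], [-0.157, -0.988, 0.002]]
wrist_force: [1.0, 0.5, -3.8]
gripper_width: 0.735
```

{"method": "step_arm", "body": {
  "moves": [
    [[0,0,0,0,0.2,0,30],[0,0,0,0.05,0.3,0,30],[0,0,0,0.1,0.4,0,30],[0,0,0,0.1,0.4,0,30],[0,0,0,0.1,0.4,0,30]]
  ]
}}

```text
time_s: 10.7
tcp_pos: [0.5882, -0.0156, 0.1457]
ee_rot: [[0.214, -0.034, -0.976], [0.964, -0.153, 0.217], [-0.156, -0.988, -0.0]]
wrist_force: [0.5, -0.1, -4.0]
gripper_width: 0.735
```

Run:
```python
from station import r,optics
from h import *
s=r.sense();where(s);st(s)
plan(s,tcp_for(67,3,9,-.5),BY,9)
c=optics.capture("scene"); cv2.imwrite("pics/scene6.png",cv2.resize(c["image"][150:270,250:370,::-1],None,fx=5,fy=5,interpolation=cv2.INTER_CUBIC))
```

```text
tip x,y,h mm 67.29 -0.33 17.74 pitch 8.99 yaw 77.48
10.7 tcp [ 0.5882 -0.0156  0.1457] j [ 18.1  24.  -14.    9.2 -57.  -36. ] F [ 0.5 -0.1 -4. ] M [ 0.54 -0.   -0.03] g 0.735
turn [ 0.0001 -0.0004  0.0001] shift cm [ 0.2   1.46 -0.02]  yaw now 77.48
```

View pics/scene6.png

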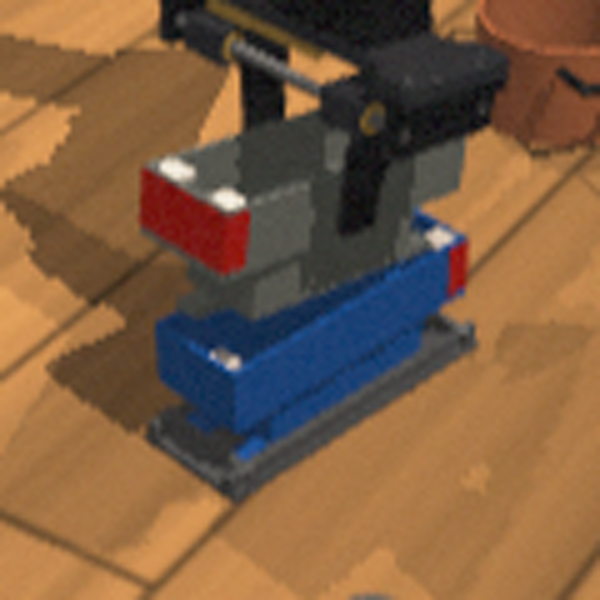

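{"method": "step_arm", "body": {
  "moves": [
    [[0,0,0,0.02,0.2,0,30],[0,0,0,0.06,0.4,0,30],[0,0,0,0.1,0.6,0,30],[0,0,0,0.12,0.8,0,30],[0,0,0,0.13,0.9,0,30]]
  ]
}}

```text
time_s: 11.17
tcp_pos: [0.5879, -0.0158, 0.136]
ee_rot: [[0.214, -0.035, -0.976], [0.964, -0.153, 0.217], [-0.157, -0.988, 0.001]]
wrist_force: [-0.1, -0.5, -3.7]
gripper_width: 0.73
```

{"method": "step_arm", "body": {
  "moves": [
    [[0,0,0,0.02,0.1,0,30],[0,0,0,0.03,0.2,0,30],[0,0,0,0.05,0.3,0,30],[0,0,0,0.06,0.4,0,30],[0,0,0,0.06,0.45,0,30]]
  ]
}}

```text
time_s: 11.58
tcp_pos: [0.588, -0.0158, 0.1318]
ee_rot: [[0.214, -0.034, -0.976], [0.964, -0.153, 0.217], [-0.156, -0.988, 0.0]]
wrist_force: [-0.1, -0.0, -4.1]
gripper_width: 0.734
```

Run:
```python
from station import r,optics
from h import *
s=r.sense();where(s);st(s)
plan(s,tcp_for(67,3,9,-.5),BY,9);plan(s,tcp_for(80,3,9,-.5),BY,9)
```

```text
tip x,y,h mm 67.0 -0.19 3.83 pitch 9.0 yaw 77.48
11.5833 tcp [ 0.588  -0.0158  0.1318] j [ 18.1  24.8 -15.    9.4 -55.2 -36.3] F [-0.1 -0.  -4.1] M [ 0.52 -0.02 -0.03] g 0.734
turn [-0.0003 -0.0004  0.    ] shift cm [ 0.01  0.08 -0.03]  yaw now 77.48
turn [-0.0003 -0.0004  0.    ] shift cm [ 1.3  -0.12 -0.03]  yaw now 77.48
```

{"method": "step_arm", "body": {
  "moves": [
    [[0,0,0,0,0.08,0,30],[0,0,0,0.15,0.06,0,30],[0,0,0,0.3,0.03,0,30],[0,0,0,0.45,0.01,0,30],[0,0,0,0.6,-0.01,0,30]]
  ]
}}

```text
time_s: 12.0
tcp_pos: [0.5895, -0.0098, 0.1312]
ee_rot: [[0.214, -0.034, -0.976], [0.964, -0.153, 0.217], [-0.156, -0.988, -0.0]]
wrist_force: [0.0, -0.2, -3.0]
gripper_width: 0.736
```

{"method": "step_arm", "body": {
  "moves": [
    [[0,0,0,0.15,-0.02,0,30],[0,0,0,0.3,-0.05,0,30],[0,0,0,0.45,-0.07,0,30],[0,0,0,0.6,-0.09,0,30],[0,0,0,0.7,-0.11,0,30]]
  ]
}}

```text
time_s: 12.42
tcp_pos: [0.591, -0.0029, 0.1311]
ee_rot: [[0.214, -0.034, -0.976], [0.964, -0.153, 0.217], [-0.156, -0.988, 0.0]]
wrist_force: [-0.2, -0.2, -3.2]
gripper_width: 0.729
```

Run:
```python
from station import r,optics
from h import *
s=r.sense();where(s);st(s)
plan(s,tcp_for(80,3,9,-.5),BY,9);plan(s,tcp_for(80,2,4.5,-.5),BY,4.5)
c=optics.capture("scene"); cv2.imwrite("pics/scene7.png",cv2.resize(c["image"][150:270,250:370,::-1],None,fx=5,fy=5,interpolation=cv2.INTER_CUBIC))
```

```text
tip x,y,h mm 80.27 -0.24 3.1 pitch 8.99 yaw 77.48
12.4167 tcp [ 0.591  -0.0029  0.1311] j [ 19.2  25.1 -14.5   9.3 -55.5 -37.3] F [-0.2 -0.2 -3.2] M [ 0.51 -0.05 -0.05] g 0.729
turn [-0.0001 -0.0003  0.0001] shift cm [-0.02  0.01 -0.03]  yaw now 77.48
turn [-0.0001 -0.0003 -0.0784] shift cm [-0.4   0.75 -0.03]  yaw now 77.48
```

View pics/scene7.png

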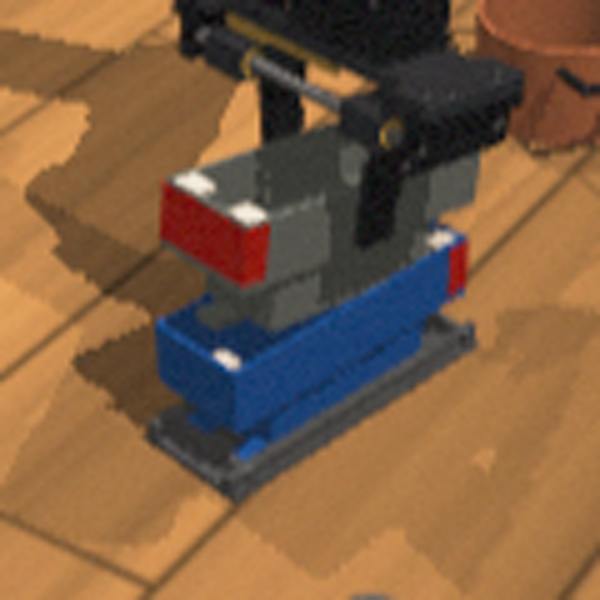

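{"method": "step_arm", "body": {
  "moves": [
    [[0,0,-0.016,-0.06,0.15,0,30],[0,0,-0.032,-0.12,0.3,0,30],[0,0,-0.048,-0.2,0.45,0,30],[0,0,-0.064,-0.28,0.6,0,30],[0,0,-0.078,-0.36,0.74,-0.01,30]]
  ]
}}

```text
time_s: 12.88
tcp_pos: [0.5898, -0.0081, 0.1243]
ee_rot: [[0.217, -0.017, -0.976], [0.973, -0.076, 0.217], [-0.077, -0.997, 0.0]]
wrist_force: [0.0, -0.7, -3.8]
gripper_width: 0.731
```

Run:
```python
from station import r,optics
from h import *
s=r.sense();where(s);st(s)
plan(s,tcp_for(80.5,1.5,1.5,-.5),BY,1.5)
plan(s,tcp_for(80.5,1,0,-.5),BY,0)
c=optics.capture("scene"); cv2.imwrite("pics/scene8.png",cv2.resize(c["image"][150:270,250:370,::-1],None,fx=5,fy=5,interpolation=cv2.INTER_CUBIC))
```

```text
tip x,y,h mm 79.76 -0.3 2.01 pitch 4.44 yaw 77.44
12.8833 tcp [ 0.5898 -0.0081  0.1243] j [ 16.9  24.8 -14.1   4.8 -53.4 -32.4] F [ 0.  -0.7 -3.8] M [ 0.22  0.07 -0.  ] g 0.731
turn [-0.0003 -0.001  -0.0513] shift cm [-0.18  0.46 -0.03]  yaw now 77.44
turn [-0.0003 -0.001  -0.0775] shift cm [-0.3   0.72 -0.03]  yaw now 77.44
```

View pics/scene8.png

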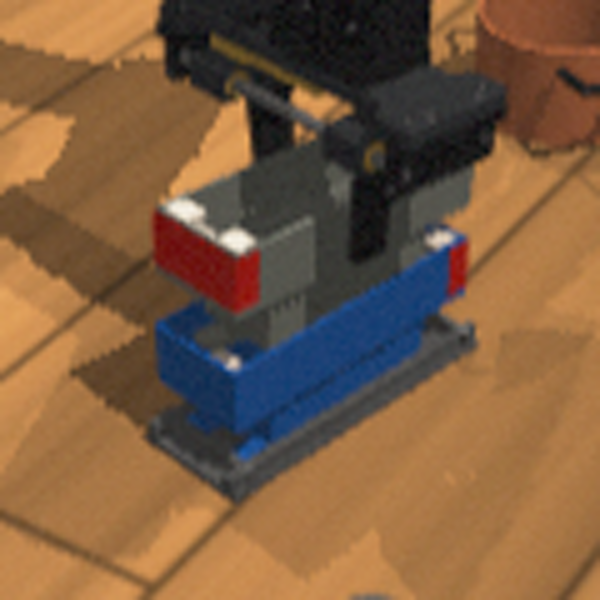

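{"method": "step_arm", "body": {
  "moves": [
    [[0,0,-0.01,-0.04,0.1,0,30],[0,0,-0.02,-0.08,0.2,0,30],[0,0,-0.03,-0.11,0.3,0,30],[0,0,-0.04,-0.15,0.38,0,30],[0,0,-0.051,-0.18,0.46,-0.02,30]]
  ]
}}

```text
time_s: 13.35
tcp_pos: [0.5897, -0.0099, 0.1198]
ee_rot: [[0.217, -0.006, -0.976], [0.976, -0.026, 0.217], [-0.027, -1.0, 0.0]]
wrist_force: [-0.3, 0.5, -2.7]
gripper_width: 0.732
```

{"method": "step_arm", "body": {
  "moves": [
    [[0,0,-0.005,-0.03,0.05,0,30],[0,0,-0.01,-0.06,0.1,0,30],[0,0,-0.015,-0.08,0.15,0,30],[0,0,-0.02,-0.1,0.2,0,30],[0,0,-0.026,-0.12,0.25,0,30]]
  ]
}}

```text
time_s: 13.77
tcp_pos: [0.5894, -0.011, 0.1174]
ee_rot: [[0.217, -0.0, -0.976], [0.976, -0.001, 0.217], [-0.002, -1.0, 0.0]]
wrist_force: [0.1, 0.1, -3.5]
gripper_width: 0.736
```

Run:
```python
from station import r,optics
from h import *
s=r.sense();where(s);st(s)
plan(s,tcp_for(80.5,0,0,-.5),BY,0)
```

```text
tip x,y,h mm 81.03 -0.5 0.99 pitch 0.09 yaw 77.49
13.7667 tcp [ 0.5894 -0.011   0.1174] j [ 14.7  24.7 -13.5   0.1 -51.8 -27.3] F [ 0.1  0.1 -3.5] M [-0.01  0.04  0.06] g 0.736
turn [-0.0001 -0.0002 -0.0015] shift cm [-0.06  0.11 -0.  ]  yaw now 77.49
```

{"method": "step_arm", "body": {
  "moves": [
    [[0,0,-0.001,0,0.02,0,30],[0,0,-0.001,0,0.04,0,30],[0,0,-0.001,0,0.06,0,30],[0,0,-0.001,0,0.08,0,30],[0,0,-0.001,0,0.08,0,30]]
  ]
}}

```text
time_s: 14.18
tcp_pos: [0.5894, -0.011, 0.1166]
ee_rot: [[0.217, -0.0, -0.976], [0.976, -0.001, 0.217], [-0.001, -1.0, 0.0]]
wrist_force: [0.4, -0.0, -3.8]
gripper_width: 0.735
```

{"method": "step_arm", "body": {
  "moves": [
    [[0,0,0,0,0.02,0,30],[0,0,0,0,0.04,0,30],[0,0,0,0,0.05,0,30],[0,0,0,0,0.05,0,30],[0,0,0,0,0.05,0,30]]
  ]
}}

```text
time_s: 14.6
tcp_pos: [0.5895, -0.0111, 0.1163]
ee_rot: [[0.217, -0.0, -0.976], [0.976, -0.001, 0.217], [-0.001, -1.0, -0.0]]
wrist_force: [-0.8, 0.1, -2.2]
gripper_width: 0.73
```

{"method": "step_arm", "body": {
  "moves": [
    [[0,0,0,0.06,0,0,30],[0,0,0,0.12,0,0,30],[0,0,0,0.18,0,0,30],[0,0,0,0.24,0,0,30],[0,0,0,0.3,0,0,30]]
  ]
}}

```text
time_s: 15.02
tcp_pos: [0.5902, -0.0082, 0.1163]
ee_rot: [[0.217, -0.0, -0.976], [0.976, -0.001, 0.217], [-0.001, -1.0, -0.0]]
wrist_force: [-0.9, -1.1, -1.2]
gripper_width: 0.729
```

{"method": "step_arm", "body": {
  "moves": [
    [[0,0,0,0.04,0,0,30],[0,0,0,0.08,0,0,30],[0,0,0,0.12,0,0,30],[0,0,0,0.16,0,0,30],[0,0,0,0.2,0,0,30]]
  ]
}}

```text
time_s: 15.43
tcp_pos: [0.5906, -0.0062, 0.1163]
ee_rot: [[0.217, -0.0, -0.976], [0.976, -0.001, 0.217], [-0.001, -1.0, -0.0]]
wrist_force: [-0.4, -2.3, -0.6]
gripper_width: 0.735
```

Run:
```python
from station import r,optics
from h import *
s=r.sense();where(s);st(s)
```

```text
tip x,y,h mm 86.01 -0.66 -0.04 pitch 0.06 yaw 77.48
15.4333 tcp [ 0.5906 -0.0062  0.1163] j [ 15.1  24.9 -13.4   0.1 -51.7 -27.7] F [-0.4 -2.3 -0.6] M [-0.4   0.15  0.01] g 0.735
```

{"method": "step_arm", "body": {
  "moves": [
    [[0,0,0,0.02,0,0,30],[0,0,0,0.04,0,0,30],[0,0,0,0.06,0,0,30],[0,0,0,0.08,0,0,30],[0,0,0,0.1,0,0,30]]
  ]
}}

```text
time_s: 15.85
tcp_pos: [0.5908, -0.0053, 0.1163]
ee_rot: [[0.217, -0.0, -0.976], [0.976, -0.001, 0.217], [-0.001, -1.0, -0.0]]
wrist_force: [0.3, -1.2, 0.4]
gripper_width: 0.735
```

{"method": "step_arm", "body": {
  "moves": [
    [[0,0,0,0.02,0,0,30],[0,0,0,0.04,0,0,30],[0,0,0,0.06,0,0,30],[0,0,0,0.08,0,0,30],[0,0,0,0.1,0,0,30]]
  ]
}}

```text
time_s: 16.27
tcp_pos: [0.5909, -0.0048, 0.1164]
ee_rot: [[0.217, -0.001, -0.976], [0.976, -0.002, 0.217], [-0.002, -1.0, 0.0]]
wrist_force: [-0.4, -4.9, 3.0]
gripper_width: 0.735
```

{"method": "step_arm", "body": {
  "moves": [
    [[0,0,0,0.02,0,0,30],[0,0,0,0.04,0,0,30],[0,0,0,0.06,0,0,30],[0,0,0,0.06,0,0,30],[0,0,0,0.06,0,0,30]]
  ]
}}

```text
time_s: 16.68
tcp_pos: [0.591, -0.0044, 0.1164]
ee_rot: [[0.217, -0.001, -0.976], [0.976, -0.002, 0.217], [-0.002, -1.0, 0.0]]
wrist_force: [-1.5, -4.9, 2.0]
gripper_width: 0.729
```

Run:
```python
from station import r,optics
from h import *
import pickle
s=r.sense();where(s);st(s)
c=optics.capture("scene"); pickle.dump(c,open("scene9.pkl","wb")); cv2.imwrite("pics/scene9.png",cv2.resize(c["image"][150:270,250:370,::-1],None,fx=5,fy=5,interpolation=cv2.INTER_CUBIC))
```

```text
tip x,y,h mm 87.83 -0.56 -0.05 pitch 0.12 yaw 77.47
16.6833 tcp [ 0.591  -0.0044  0.1164] j [ 15.3  24.9 -13.4   0.1 -51.8 -27.9] F [-1.5 -4.9  2. ] M [-1.68  0.24 -0.02] g 0.729
```

View pics/scene9.png

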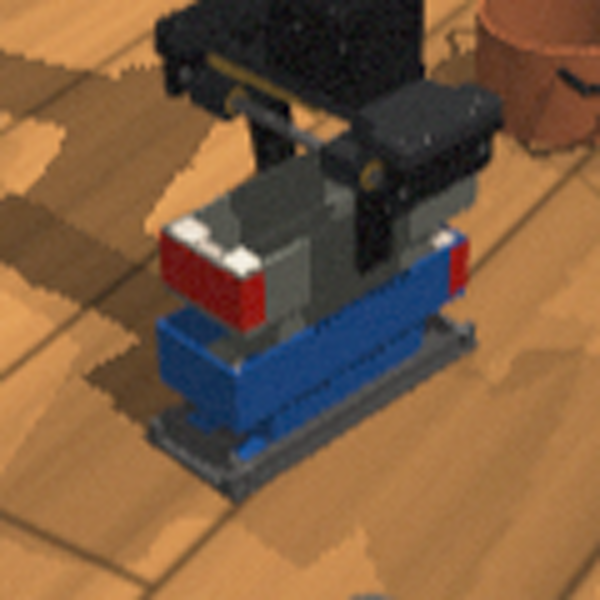

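{"method": "step_arm", "body": {
  "moves": [
    [[0,0,0,0.02,0,0,30],[0,0,0,0.04,0,0,30],[0,0,0,0.06,0,0,30],[0,0,0,0.06,0,0,30],[0,0,0,0.06,0,0,30]]
  ]
}}

```text
time_s: 17.15
tcp_pos: [0.5911, -0.0036, 0.1164]
ee_rot: [[0.217, -0.001, -0.976], [0.976, -0.002, 0.217], [-0.002, -1.0, 0.0]]
wrist_force: [-0.6, -4.8, 1.5]
gripper_width: 0.732
```

{"method": "step_arm", "body": {
  "moves": [
    [[0,0,0,0,0,0,75],[0,0,0,0,0,0,77],[0,0,0,0,0,0,80],[0,0,0,0,0,0,85],[0,0,0,0,0,0,90]]
  ]
}}

```text
time_s: 17.57
tcp_pos: [0.5914, -0.0026, 0.1161]
ee_rot: [[0.217, 0.0, -0.976], [0.976, -0.001, 0.217], [-0.001, -1.0, -0.0]]
wrist_force: [-0.1, 0.2, -0.2]
gripper_width: 0.857
```

{"method": "step_arm", "body": {
  "moves": [
    [[0,0,0,0,0,0,100],[0,0,0,0,0,0,100],[0,0,0,0,0,0,100],[0,0,0,0,0,0,100],[0,0,0,0,0,0,100]]
  ]
}}

```text
time_s: 17.98
tcp_pos: [0.5912, -0.0031, 0.1161]
ee_rot: [[0.217, -0.0, -0.976], [0.976, -0.001, 0.217], [-0.001, -1.0, 0.0]]
wrist_force: [0.2, 0.1, -0.9]
gripper_width: 0.993
```

Run:
```python
from station import r,optics
from h import *
s=r.sense();where(s);st(s)
c=optics.capture("wrist"); cv2.imwrite("pics/wrist10.png",c["image"][:,:,::-1])
```

```text
tip x,y,h mm 89.22 -0.54 -0.23 pitch 0.05 yaw 77.47
17.9833 tcp [ 0.5912 -0.0031  0.1161] j [ 15.4  24.9 -13.4   0.1 -51.7 -28. ] F [ 0.2  0.1 -0.9] M [0.01 0.09 0.  ] g 0.993
```

View pics/wrist10.png

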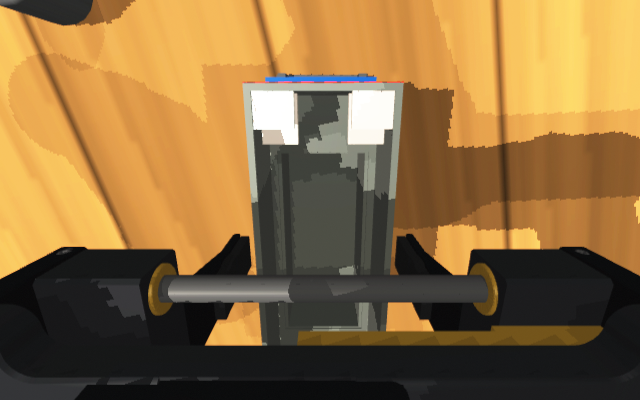

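{"method": "step_arm", "body": {
  "moves": [
    [[0,0,0,0,-0.5,0,100],[0,0,0,0,-1.5,0,100],[0,0,0,0,-3,0,100],[0,0,0,0,-4.5,0,100],[0,0,0,0,-6,0,100]]
  ]
}}

```text
time_s: 18.45
tcp_pos: [0.5915, -0.0031, 0.1779]
ee_rot: [[0.217, 0.001, -0.976], [0.976, -0.001, 0.217], [-0.001, -1.0, -0.001]]
wrist_force: [0.3, 0.8, -0.2]
gripper_width: 1.004
```

{"method": "step_arm", "body": {
  "moves": [
    [[0,0,0,0,-2,0,100],[0,0,0,0,-4,0,100],[0,0,0,0,-6,0,100],[0,0,0,0,-8,0,100],[0,0,0,0,-10,0,100]]
  ]
}}

```text
time_s: 18.87
tcp_pos: [0.5912, -0.0031, 0.2785]
ee_rot: [[0.217, 0.001, -0.976], [0.976, -0.001, 0.217], [-0.0, -1.0, -0.001]]
wrist_force: [0.1, 0.6, -0.8]
gripper_width: 0.997
```

{"method": "step_arm", "body": {
  "moves": [
    [[0,0,0,0,0,0,100],[0,0,0,0,0,0,100],[0,0,0,0,0,0,100],[0,0,0,0,0,0,100],[0,0,0,0,0,0,100]]
  ]
}}

```text
time_s: 19.28
tcp_pos: [0.5908, -0.003, 0.2751]
ee_rot: [[0.217, -0.002, -0.976], [0.976, -0.001, 0.217], [-0.002, -1.0, 0.002]]
wrist_force: [0.2, -0.1, -0.1]
gripper_width: 0.999
```

Run:
```python
from station import r,optics
from h import *
import pickle
s=r.sense();st(s)
for n in ["scene","top","wrist"]:
    c=optics.capture(n); pickle.dump(c,open(n+"11.pkl","wb"));a=c["image"][:,:,::-1]
    if n=="scene": a=cv2.resize(a[150:270,250:370],None,fx=5,fy=5,interpolation=cv2.INTER_CUBIC)
    cv2.imwrite(f"pics/{n}11.png",a)
    if n=="wrist": cv2.imwrite("pics/w11z.png",cv2.resize(a[80:280,260:380],None,fx=3,fy=3,interpolation=cv2.INTER_CUBIC))
```

```text
19.2833 tcp [ 0.5908 -0.003   0.2751] j [ 15.4  17.3  -0.6   0.  -72.3 -28. ] F [ 0.2 -0.1 -0.1] M [0.05 0.02 0.05] g 0.999
```

View pics/scene11.png

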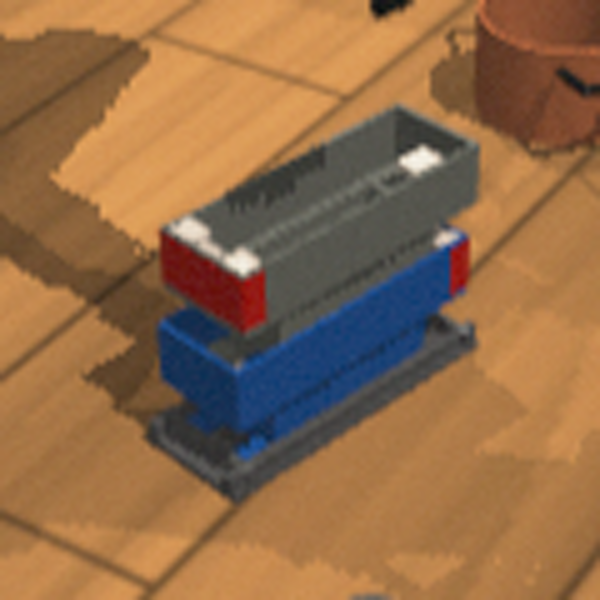

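View pics/w11z.png

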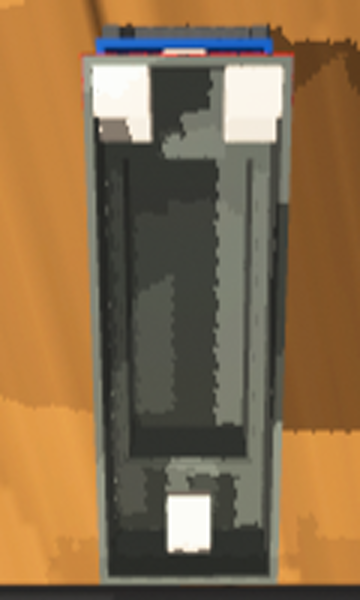

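View pics/top11.png

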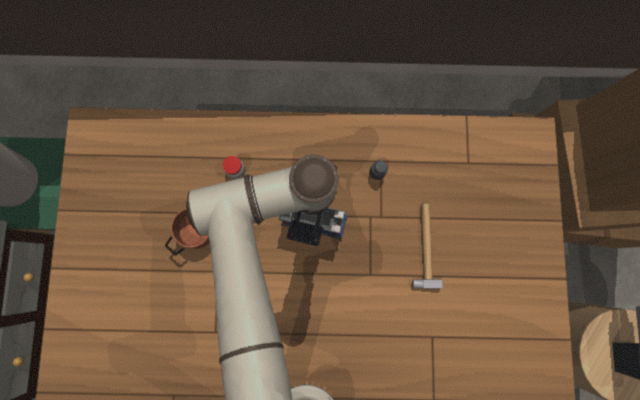

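Run:
```python
from h import *
import pickle
w=pickle.load(open("wrist11.pkl","rb"))
q=lambda x,y,z: onz(w,(x+.5)/3-.5+260,(y+.5)/3-.5+80,z)
a=np.radians(77.5);u=np.array([np.cos(a),np.sin(a),0])
g=np.array([q(82,58,.140),q(293,58,.140),q(276,581,.140),q(103,581,.140)])
b=np.array([q(97,40,.082),q(272,40,.082)])
print("grey c",g.mean(0),[np.linalg.norm(g[i]-g[(i+1)%4]) for i in range(4)])
d=g[3]-g[0]+g[2]-g[1];print("grey yaw",np.degrees(np.arctan2(d[1],d[0])))
print("blue w",np.linalg.norm(b[0]-b[1]),"blue c",b.mean(0)+.09*u)
print("rel x by far ends",(g[:2].mean(0)-b.mean(0))@u, "by centre",(g.mean(0)-b.mean(0)-.09*u)@u)
d=b[1]-b[0];print("blue yaw",np.degrees(np.arctan2(d[1],d[0]))+90-360, "expected inner px")
```

```text
grey c [ 0.5899 -0.0038  0.14  ] [np.float64(0.06381484702690962), np.float64(0.17838293993244692), np.float64(0.06229276657933708), np.float64(0.17830686346160093)]
grey yaw 77.71846504211365
blue w 0.0632765972304269 blue c [ 0.5897 -0.0112  0.082 ]
rel x by far ends 0.008141272060857518 by centre 0.007312262456844318
blue yaw -102.48265472095636 expected inner px
```

```bash
python3 -c "
from station import r
print(r.finish_job())"
```

```text
the job is handed in; nothing more can be done
None
```

The grey crate is out of the blue one, turned end for end, and standing on the blue crate's lugs with its feet pushed home under the hooks. I released it, raised the gripper clear and handed the job in at about 19.5 s of the 51 s limit; no verdict was reported.

- **How it was done:** I gripped the grey crate across its band, turned it 180° and tipped it 9° with the feet lowest. I then slid the feet under the hooks, levelled it and pushed until it met the stop. The push held steady at about 5 N, sliding the blue crate an estimated 1.5–2 mm in its tray.
- **Position:** From the last wrist picture, the grey centre is at blue x of about +7.3 mm by one measure and +8.1 mm by another (allowed 5.5 to 10.5). The crates are in line to within about 0.3°.
- **Level and height:** The grey crate looks level in the scene view. With height assumed, the measured rim size matches the real one to within 2 mm. The tool was upright with the feet computed within 0.3 mm of the lug tops at release.
- **Forces and bystanders:** The wrist force stayed at or below about 6 N in all my readings. The jar, hammer and weight look unmoved in the last top view. The pot was mostly hidden by the arm there, but it looks unmoved in the last scene picture.
- **Disagreements:** One measurement of the blue crate, from lugs partly hidden by the gripper, differed from the others by about 4 mm, so I did not use it. The top camera differed from the wrist camera by about 2–3 mm.

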